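Set out the bench for loading a sample plate

ROBOT

A 7-joint arm with a two-finger parallel gripper is mounted at the origin on the work surface. World frame = base frame: x ahead of the robot, y to its left, z up, the work surface at z = 0. Lengths are in m, angles in rad, forces in N, time in s.
With the tool pointing down it reaches from about 0.4 to 0.9 m from the base axis. Payload 5.5 kg.
Tool frame: the origin (TCP) lies midway between the tips of the shut fingers; the grasp point (between the pads) lies 19 mm behind it; z points along the fingers, y is the line along which they close (so a half turn about z gives the same grasp; the last joint's range is limited). The gripper opens to 92 mm and grips with 3 to 60 N. Pads are 19 mm wide; open, the fingers measure 130 mm over their backs; the gripper's body (75 mm by 190 mm) begins 47 mm behind the grasp point.
Start: joints at [1.409, 0.501, -0.427, 1.55, 0.221, 1.138, -0.21], TCP at [0.268, -0.592, 0.227] pointing down, gripper open.
Joint ranges: [-2.88, 2.88], [-0.31, 2.03], [-1.54, 1.56], [0.2, 2.42], [-1.41, 4.55], [0.19, 2.02], [-2.57, 2.57]. Speed limits (rad/s): [2.57, 2.57, 3.14, 3.14, 3.14, 3.14, 3.14].

INTERFACE

Orientations are given as a unit quaternion [w, x, y, z].
In Python, from bench import ctrl gives the robot as it stands. The module is installed in compiled form; this text tells all that it offers.
- The arm moves only by the shell command python3 -m inch 'ROWS' [FORCE]. ROWS is a JSON object whose one key "motion" holds a list that holds one entry, the list of rows, each a list of 7 numbers: the opening, from -1 (shut) to 1 (fully open), then the shift along the tool's x, y, z in mm, then the turn, a rotation vector about the tool's x, y, z in rad. A call has 1 to 8 rows; each row shifts and turns the commanded pose from where the row before left it, along the tool's axes as they then stand; what a row does not reach is not made up. A row lasts 1/10 s, in which the tool goes at most 50 mm and 8.59 degrees, less where a joint would pass 70% of its speed; a pose out of reach is approached as far as the arm can. A call with a gripper value outside its range is refused whole. The fingers move at their own pace and stop on an object; FORCE is the grip in N (left out, the last holds). Time passes only in rows, so rows that do not move let the fingers close. It gives the time, the measured TCP pose, the force, the opening and the grip force at its end, in the units of the state.
- ctrl.get_state(): the state, without advancing time (a new reading comes with each control period).
- ctrl.capture(name): name is "scene" or "top" or "wrist"; returns a dict with "pixels" (420x560x3 uint8, blue, green, red), "fx", "fy", "cx", "cy" (pixels), "cam_to_world" (4x4, takes a point from camera to world coordinates). Camera axes: x right, y down, z forward; pixel columns grow to the right and rows downward; lengths in m; the calibration is good to about 2 mm. A picture is of the moment at which its call begins. There is no depth.
- ctrl.hand_in(): hands the job in; it is judged then, once.
The state is a dict: "time_s": time; "joint_pos": joint angles; "joint_vel": joint speeds; "joint_torque": joint torques, N m; "position": TCP position; "eef_rot": TCP orientation; "contact_force": force on the tool from outside, world axes, zero at the start; "torque": the same for the moment, N m; "width": finger opening in m; "gripper_force": force on a finger pad.
Only numpy, scipy, OpenCV 4.12 (cv2) and the standard library are available. Lean on these libraries where they do the work, as an engineer would, in place of code of your own. Each camera call takes 0.05 s, during which the arm holds its last target. There are 200 camera calls.

TASK

Set out the bench for loading the sample plate, as seen from the robot: stand the wedge-shaped tube block behind the plate, centred on it and parallel to its long edge, with the capped jar standing centred between the two and a finger's width clear of each; stand the beaker just to the right of the plate (a finger or two of gap), level with the middle of its short end; and set the square dish in the middle of the balance's round pan. Leave the round dish and the pen where they are.

Things in the scene. Friction and masses are not known exactly. Their poses are not given: they have to be found in the camera images.
- plate: White sample plate with a grid of 8 x 12 small grey wells, fixed, left or right on the bench. 86 (x) x 128 (y) x 14 mm high. Origin: centre of its underside, on the bench; z up. Its +x points to its back (away from the robot), +y to the left; turned up to 0.2 rad. Behind, right of and level with the plate are meant along its own edges; its right-hand end is y = -64 mm.
- balance: Laboratory balance, fixed, on the other side of the bench from the plate: white housing 200 (x) x 160 (y) x 48 mm high, keypad on its -x side, towards the robot. Origin: centre of its underside, on the bench; z up; turned up to 0.2 rad. Its rigid round steel pan is 120 mm across; the pan's centre is at x = +30, y = 0 mm, its flat top at z = +68 mm.
- tube_block: White wedge-shaped tube block with two rows of six dark holes, loose, 0.2 to 0.4 kg. 56 (x) x 110 (y) mm, 48 mm high at its back. Both long sides are upright and flat up to 28 mm; above that the front (-x, towards the robot at the start) slopes, the back stays upright. Origin: centre of its underside; z up. Starts turned up to 0.3 rad. Grip it low across its 56 mm width.
- jar: Small amber glass jar with a white screw cap, closed, loose, about 0.11 kg. 40 mm diameter, 60 mm high. Origin: centre of its underside; z up.
- beaker: White plastic beaker, open at the top, tall and round, with a small spout, loose, about 0.06 kg. 50 mm diameter (49 at the foot), 68 mm high, wall 3 mm. Origin: centre of its underside; z up.
- dish: Small square white weighing dish, open at the top, loose, about 0.03 kg. 54 x 54 mm, 20 mm high (rim bead to 22 mm), wall 3 mm. Origin: centre of its underside; x and y along its sides, z up. Starts turned up to 0.5 rad. It can be gripped across its outside.
- round_dish: Bystander: small round bare-aluminium dish, 50 mm across, 16 mm high, loose. Stays amid the other things. Origin: centre of its underside.
- pen: Bystander: marker pen with black barrel and green cap, 134 mm long, 13 mm thick, lying behind the loose things. Origin: underside near its middle; x along the pen.
Not all that is in view belongs to the job. What is shaped like the dish but pink is not meant.

How it is judged:
By the outcome, as a careful person would: the job done as asked, in the order asked, and still so for the second after the job is handed in, with the robot touching nothing.
It also fails if it takes over 114 s, if anything falls off the work surface, if the arm or the gripper's body presses on something with over 40 N, if the wrist force passes 120 N, or if a joint passes its speed limit or range.

## Working session

There is one attempt and no reset: what is moved stays moved. The work goes in short steps, Python scripts to look and compute and a shell command to move; the robot and the scene stay as the last step left them, time stands still between calls to the robot, and variables do not carry over. Pictures are saved under pics/ and viewed, at most 14 in all, crops included, and the job is handed in when it is done.

```bash
mkdir -p pics
cat > h.py <<'E'
import numpy as np, cv2
from bench import ctrl
def cap(n):
    c=ctrl.capture(n); c['pixels']=np.array(c['pixels'],dtype=np.uint8); c['T']=np.array(c['cam_to_world']); return c
def ray(c,u,v,z):
    d=c['T'][:3,:3]@np.array([(u-c['cx'])/c['fx'],(v-c['cy'])/c['fy'],1.]); o=c['T'][:3,3]
    return o+d*(z-o[2])/d[2]
def proj(c,p):
    q=np.linalg.inv(c['T'])@np.append(p,1); return q[0]/q[2]*c['fx']+c['cx'],q[1]/q[2]*c['fy']+c['cy']
E
python3 - <<'E'
from h import *
import pickle
d={n:cap(n) for n in('scene','top')}
for n in d:
    cv2.imwrite(f'pics/{n}0.png',cv2.resize(d[n]['pixels'],(800,600),interpolation=cv2.INTER_CUBIC)); print(n,d[n]['T'].round(3).tolist(),d[n]['fx'])
pickle.dump(d,open('d0.pkl','wb'))
s=ctrl.get_state();print(s)
E
```

```text
scene [[-0.798, 0.515, -0.314, 0.95], [0.603, 0.685, -0.408, 0.446], [0.005, -0.515, -0.857, 1.007], [0.0, 0.0, 0.0, 1.0]] 533.2330226470126
top [[-0.081, -0.974, 0.213, 0.382], [-0.997, 0.081, -0.013, -0.01], [-0.005, -0.213, -0.977, 0.988], [0.0, 0.0, 0.0, 1.0]] 400.66666924390023
{'time_s': 0.1, 'joint_pos': array([ 1.40918733,  0.50175508, -0.42684378,  1.55132389,  0.22080681,
        1.13829559, -0.21028516]), 'joint_vel': array([-0.00079803, -0.00189458, -0.0018263 , -0.00108396, -0.00084104,
        0.00188098,  0.00226871]), 'joint_torque': array([-1.09479181e-02, -5.67878222e+01, -5.83818510e+00, -2.79908699e+01,
       -6.88852882e-02,  2.42516643e-02,  5.20980336e-05]), 'position': array([ 0.26762382, -0.59167003,  0.22579363]), 'eef_rot': array([-8.49928693e-04,  9.77516620e-01,  2.10856621e-01, -1.44656005e-04]), 'contact_force': array([0.35374369, 0.11190248, 0.43298615]), 'torque': array([-0.01034211, -0.03293811, -0.01337721]), 'gripper_force': 0.0, 'width': 0.09180409986891136}
```

View pics/top0.png

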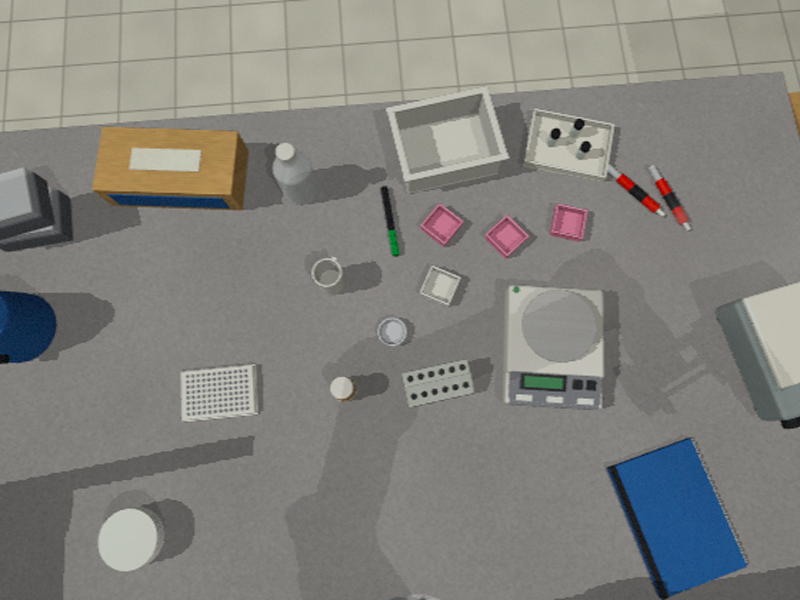

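View pics/scene0.png

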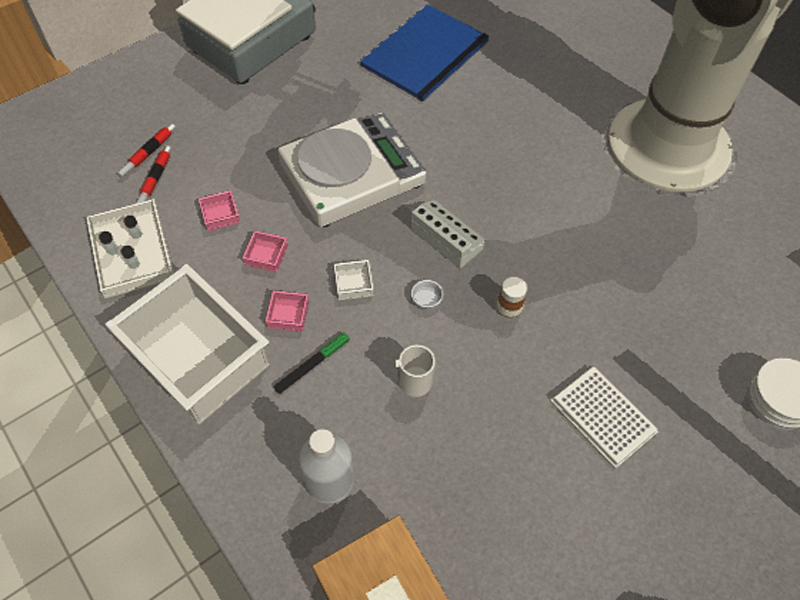

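The top view shows, in 800x600 pixels:
- **Fixed things:** the plate is at (219,392) on the left and the balance at (555,345), with its pan at (562,325).
- **Loose things:** the block is at (438,383), the jar at (343,388), the beaker at (327,272), the round dish at (392,331) and the pen at (390,220).

What could be mistaken for what I want:
- **Dish:** the white square dish at (440,285) is the one. The pink dishes at (441,225), (507,236) and (570,222) are not, and neither are the big trays at (447,140) and (570,143).
- **Jar:** the amber one with the white cap at (343,388). The big bottle at (290,175) and the white tub at (130,540) are not meant.
- **Beaker:** the cup with the spout at (327,272).

Run:
```python
from h import *
import pickle
d=pickle.load(open('d0.pkl','rb')); out={}
c=d['top']; im=c['pixels']; hsv=cv2.cvtColor(im,cv2.COLOR_BGR2HSV)
g=cv2.cvtColor(im,cv2.COLOR_BGR2GRAY)
print('bg',g[300,280],g[180,180],'plate',im[258,150],'pan',im[225,393], 'block',im[262,288:330:4].tolist())
m=((g>140)).astype(np.uint8)
n,l,st,ce=cv2.connectedComponentsWithStats(m)
vis=im.copy()
Z={'plate':((153,274),.014),'block':((306,268),.048),'jar':((240,271),.06),'beaker':((229,190),.068),'dish':((308,200),.022),'round':((274,232),.016)}
for k,((u,v),z) in Z.items():
    i=[i for i in range(1,n) if st[i,4]>60 and st[i,0]-3<=u<=st[i,0]+st[i,2]+3 and st[i,1]-3<=v<=st[i,1]+st[i,3]+3]
    for j in i:
        cs,_=cv2.findContours((l==j).astype(np.uint8),cv2.RETR_EXTERNAL,cv2.CHAIN_APPROX_NONE)
        cv2.drawContours(vis,cs,-1,(0,0,255),1)
        r=cv2.minAreaRect(cs[0]); (x,y),_=cv2.minEnclosingCircle(cs[0])
        print(k,st[j].tolist(),'rect',ray(c,*r[0],z).round(4)[:2],'circ',ray(c,x,y,z).round(4)[:2])
        for p in cv2.boxPoints(r): print('   ',p.round(1),ray(c,*p,z)[:2].round(4),ray(c,*p,0)[:2].round(4))
crop=vis[160:300,110:440]
cv2.imwrite('pics/crop1.png',cv2.resize(crop,None,fx=2.42,fy=2.42,interpolation=cv2.INTER_CUBIC))
```

```text
bg 113 128 plate [179 185 184] pan [137 142 145] block [[153, 164, 160], [114, 118, 117], [81, 87, 84], [57, 58, 58], [132, 142, 138], [100, 105, 103], [154, 163, 160], [154, 164, 160], [154, 163, 160], [136, 142, 141], [149, 159, 157]]
plate [126, 255, 55, 40, 1568] rect [0.46   0.2938] circ [0.4602 0.2932]
    [123.2 259.6] [0.5017 0.3637] [0.5035 0.3691]
    [177.9 254.3] [0.5037 0.2308] [0.5055 0.2342]
    [181.3 289.6] [0.4188 0.225 ] [0.4194 0.2284]
    [126.6 294.9] [0.4171 0.3555] [0.4176 0.3607]
block [281, 252, 50, 33, 838] rect [ 0.4438 -0.0741] circ [ 0.4435 -0.0738]
    [280.7 261.2] [ 0.4638 -0.0166] [ 0.468  -0.0169]
    [326.2 251.1] [ 0.4786 -0.125 ] [ 0.4835 -0.1308]
    [331.4 274.4] [ 0.4239 -0.1312] [ 0.426  -0.1374]
    [285.9 284.5] [ 0.4095 -0.0241] [ 0.4109 -0.0248]
jar [231, 264, 16, 15, 197] rect [0.4483 0.0818] circ [0.4481 0.0825]
    [231. 264.] [0.4657 0.0981] [0.4711 0.1051]
    [246. 264.] [0.4628 0.0636] [0.4681 0.0684]
    [246. 278.] [0.4311 0.0657] [0.4343 0.0706]
    [231. 278.] [0.4339 0.0999] [0.4372 0.107 ]
beaker [218, 179, 21, 22, 113] rect [0.6413 0.0944] circ [0.6425 0.0943]
    [218. 200.] [0.6176 0.1194] [0.635  0.1289]
    [218. 179.] [0.6692 0.1168] [0.6905 0.1262]
    [238. 179.] [0.6653 0.0691] [0.6862 0.075 ]
    [238. 200.] [0.6137 0.0722] [0.6308 0.0783]
dish [294, 186, 29, 28, 441] rect [ 0.6118 -0.0952] circ [ 0.6122 -0.0968]
    [292.4 205.5] [ 0.6001 -0.057 ] [ 0.6051 -0.058 ]
    [301.7 184.7] [ 0.6513 -0.0847] [ 0.6574 -0.0864]
    [322.4 193.9] [ 0.6234 -0.1337] [ 0.6289 -0.1365]
    [313.1 214.7] [ 0.5728 -0.1056] [ 0.5772 -0.1078]
round [264, 222, 21, 20, 242] rect [ 0.5401 -0.0064] circ [ 0.5389 -0.0062]
    [264. 222.] [0.5658 0.0163] [0.5688 0.0167]
    [284. 222.] [ 0.5617 -0.0328] [ 0.5647 -0.0332]
    [284. 241.] [ 0.5148 -0.0289] [ 0.5169 -0.0292]
    [264. 241.] [0.5188 0.0198] [0.521  0.0203]
```

View pics/crop1.png

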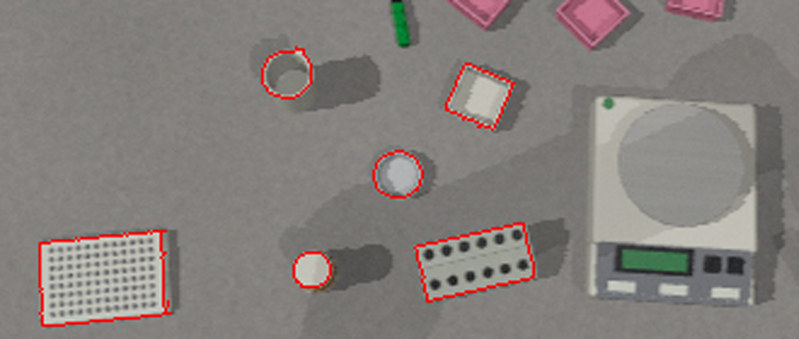

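The crop shows the red contours on the right things, in crop pixels: dish (481,96), block (475,262), jar (313,270), beaker (288,75), plate (103,277) and pan (683,165). I'll use the white square dish, not the pink ones. Next I write a helper that turns a target pose into tool-axis shifts, then move over the block for a close wrist view.

```bash
cat >> h.py <<'E'
from scipy.spatial.transform import Rotation as R
def tool():
    s=ctrl.get_state(); q=s['eef_rot']; r=R.from_quat([q[1],q[2],q[3],q[0]]); x=r.as_matrix()[:,0]
    return s['position'],r,np.arctan2(x[1],x[0]),s
def plan(x,y,z,yc,n=8):
    """go to TCP x,y,z with the closing line at world angle yc (mod pi); per-row shifts in tool axes"""
    p,r,a,s=tool(); d=(yc+np.pi/2-a+np.pi/2)%np.pi-np.pi/2
    print('t',round(s['time_s'],1),'at',p.round(4),'xang',round(a,3),'j7',round(s['joint_pos'][6],2),'yaw',round(d,3))
    # correct tilt
    tgt=np.array([[np.cos(a+d),np.sin(a+d),0],[np.sin(a+d),-np.cos(a+d),0],[0,0,-1]]).T.T
    print('rotvec total',(r.inv()*R.from_matrix(tgt)).as_rotvec().round(3),'dist mm',(1000*(np.array([x,y,z])-p)).round(1))
    D=1000*(np.array([x,y,z])-p)/n
    for i in range(n):
        ai=a+d*i/n; M=np.array([[np.cos(ai),np.sin(ai),0],[np.sin(ai),-np.cos(ai),0],[0,0,-1]])
        print((M.T@D).round(1),'dz',round(-d/n,3))
E
python3 -c "
from h import *
plan(.443,-.074,.25,.14,16)"
```

```text
t 0.1 at [ 0.2676 -0.5917  0.2258] xang 0.425 j7 -0.21 yaw 1.286
rotvec total [-1.000e-03 -1.000e-03 -1.286e+00] dist mm [175.4 517.7  24.2]
[ 23.3 -25.   -1.5] dz -0.08
[ 25.3 -23.   -1.5] dz -0.08
[ 27.  -20.9  -1.5] dz -0.08
[ 28.6 -18.7  -1.5] dz -0.08
[ 30.  -16.3  -1.5] dz -0.08
[ 31.2 -13.8  -1.5] dz -0.08
[ 32.2 -11.3  -1.5] dz -0.08
[33.  -8.7 -1.5] dz -0.08
[33.6 -6.  -1.5] dz -0.08
[34.  -3.3 -1.5] dz -0.08
[34.2 -0.5 -1.5] dz -0.08
[34.1  2.2 -1.5] dz -0.08
[33.8  4.9 -1.5] dz -0.08
[33.3  7.6 -1.5] dz -0.08
[32.6 10.3 -1.5] dz -0.08
[31.6 12.9 -1.5] dz -0.08
```

```bash
python3 -m inch '{"motion":[[[1,23,-25,-1.5,0,0,-0.08],[1,25,-23,-1.5,0,0,-0.08],[1,27,-21,-1.5,0,0,-0.08],[1,29,-19,-1.5,0,0,-0.08],[1,30,-16,-1.5,0,0,-0.08],[1,31,-14,-1.5,0,0,-0.08],[1,32,-11,-1.5,0,0,-0.08],[1,33,-9,-1.5,0,0,-0.08]]]}'
python3 -m inch '{"motion":[[[1,34,-6,-1.5,0,0,-0.08],[1,34,-3,-1.5,0,0,-0.08],[1,34,-1,-1.5,0,0,-0.08],[1,34,2,-1.5,0,0,-0.08],[1,34,5,-1.5,0,0,-0.08],[1,33,8,-1.5,0,0,-0.08],[1,33,10,-1.5,0,0,-0.08],[1,32,13,-1.5,0,0,-0.08]]]}'
python3 -m inch '{"motion":[[[1,0,0,0,0,0,0],[1,0,0,0,0,0,0]]]}'
python3 - <<'E'
from h import *
plan(.4438,-.074,.25,.14,1)
c=cap('wrist'); cv2.imwrite('pics/w1.png',cv2.resize(c['pixels'],(800,600),interpolation=cv2.INTER_CUBIC)); print(c['T'].round(3).tolist(),c['fx'])
import pickle; pickle.dump(c,open('w1.pkl','wb'))
E
```

```text
time_s: 0.9
position: [0.3552, -0.3322, 0.2385]
eef_rot: [-0.0, 0.861, 0.509, -0.0]
contact_force: [0.6, -0.9, 0.7]
width: 0.0921
gripper_force: 0.0
time_s: 1.7
position: [0.4439, -0.0732, 0.2507]
eef_rot: [0.0, 0.657, 0.754, -0.0]
contact_force: [0.3, -0.7, 0.2]
width: 0.0919
gripper_force: 0.0
time_s: 1.9
position: [0.4438, -0.0738, 0.2505]
eef_rot: [-0.0, 0.658, 0.753, -0.0]
contact_force: [-0.6, -0.3, -1.3]
width: 0.0916
gripper_force: 0.0
t 1.9 at [ 0.4438 -0.0738  0.2505] xang 1.706 j7 0.09 yaw 0.004
rotvec total [-0.001 -0.    -0.004] dist mm [ 0.  -0.2 -0.5]
[-0.2  0.   0.5] dz -0.004
[[0.991, 0.132, 0.035, 0.434], [0.136, -0.954, -0.266, -0.002], [-0.002, 0.269, -0.963, 0.409], [0.0, 0.0, 0.0, 1.0]] 303.6780149835059
```

View pics/w1.png

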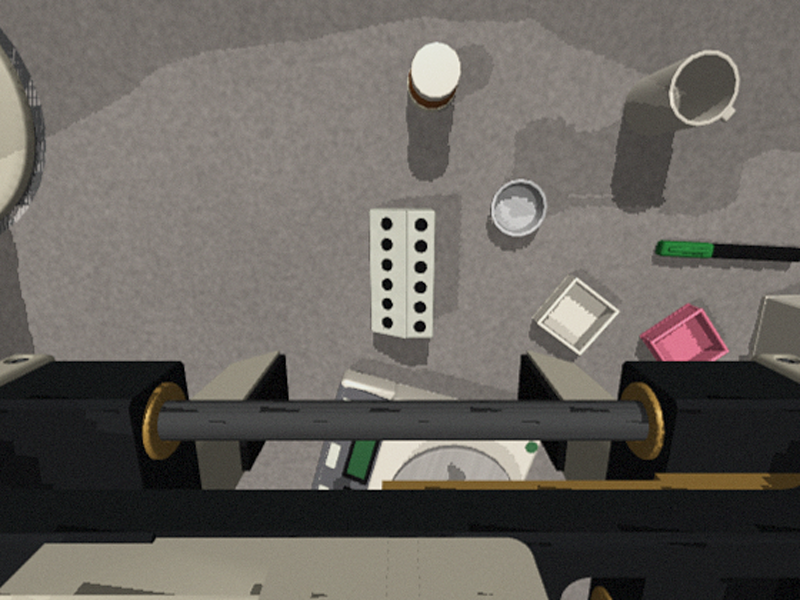

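The wrist view (x right, y up) shows the block at (402,272). Its left edge is the 28 mm front edge and its right edge the 48 mm back edge. The jar cap is at (436,70), the dish at (577,315), the round dish at (519,208) and the beaker rim at (704,88). I measure the block corners and the plate wells next.

Run:
```python
from h import *
import pickle
c=pickle.load(open('w1.pkl','rb')); g=cv2.cvtColor(c['pixels'],cv2.COLOR_BGR2GRAY)
roi=np.zeros_like(g); roi[140:242,250:312]=1
m=((g>150)*roi).astype(np.uint8); m=cv2.morphologyEx(m,cv2.MORPH_CLOSE,np.ones((9,9)))
cs=max(cv2.findContours(m,0,cv2.CHAIN_APPROX_NONE)[0],key=cv2.contourArea)
h=cs[:,0].astype(float)
# edges: fit lines to left/right extremes per row, on top plane heights
rows=np.arange(156,226)
L=np.array([ray(c,h[h[:,1]==v][:,0].min()-.5,v,.028)[:2] for v in rows]);Rr=np.array([ray(c,h[h[:,1]==v][:,0].max()+.5,v,.048)[:2] for v in rows])
for n,P in(('front',L),('back',Rr)):
    k=np.polyfit(P[:,1],P[:,0],1); print(n,'yaw',-np.arctan(k[0]).round(4),'x at y=-.074',np.polyval(k,-.074).round(4))
for u in (265,275,295):
    v=h[abs(h[:,0]-u)<1][:,1]; print('ends',u,[ray(c,u,e,z)[:2].round(4).tolist() for e,z in((v.min()-.5,.04),(v.max()+.5,.04))])
# plate wells in top
t=pickle.load(open('d0.pkl','rb'))['top']; S=4
g=cv2.resize(cv2.cvtColor(t['pixels'],cv2.COLOR_BGR2GRAY),None,fx=S,fy=S,interpolation=cv2.INTER_CUBIC)[250*S:300*S,120*S:186*S]
b=((g<160)).astype(np.uint8)
n,l,st,ce=cv2.connectedComponentsWithStats(b)
W=[]
for i in range(1,n):
    if 15<st[i,4]<120: W.append(ray(t,(ce[i][0]+.5)/S-.5+120,(ce[i][1]+.5)/S-.5+250,.014)[:2])
W=np.array(W,dtype=np.float32); r=cv2.minAreaRect(W*1000); print(len(W),'wells',W.mean(0),r)
```

```text
front yaw 0.1364 x at y=-.074 0.414
back yaw 0.1354 x at y=-.074 0.4695
ends 265 [[0.4162, -0.022], [0.4295, -0.1302]]
ends 275 [[0.428, -0.0204], [0.4425, -0.1311]]
ends 295 [[0.4517, -0.0183], [0.4682, -0.129]]
84 wells [0.46134317 0.29601693] ((461.27545166015625, 295.11517333984375), (63.326446533203125, 99.21122741699219), 1.0924957990646362)
```

```bash
python3 -m inch '{"motion":[[[1,-0.4,-2.1,40,0,0,0],[1,0,0,45,0,0,0],[1,0,0,45,0,0,0],[1,0,0,45,0,0,0],[1,0,0,35,0,0,0],[1,0,0,20,0,0,0],[1,0,0,10,0,0,0],[1,0,0,4,0,0,0]]]}'
python3 -m inch '{"motion":[[[0.2,0,0,0,0,0,0],[0,0,0,0,0,0,0],[0,0,0,0,0,0,0],[0,0,0,0,0,0,0],[0,0,0,0,0,0,0],[0,0,0,0,0,0,0],[0,0,0,0,0,0,0],[0,0,0,0,0,0,0]]]}' 25
```

```text
time_s: 2.75
position: [0.4411, -0.0759, 0.0058]
eef_rot: [-0.001, 0.659, 0.752, -0.001]
contact_force: [0.9, -0.4, 0.6]
width: 0.0918
gripper_force: 0.0
time_s: 3.55
position: [0.4423, -0.0753, 0.0072]
eef_rot: [0.0, 0.658, 0.753, -0.0]
contact_force: [-0.9, -0.1, 6.5]
width: 0.0558
gripper_force: 25.0
```

```bash
python3 -m inch '{"motion":[[[0,0,0,-10,0,0,0],[0,0,0,-30,0,0,0],[0,0,0,-45,0,0,0],[0,0,0,-45,0,0,0],[0,0,0,-45,0,0,0],[0,0,0,-45,0,0,0],[0,0,0,-20,0,0,0],[0,0,0,0,0,0,0]]]}'
python3 -c "
from h import *
plan(.46,.2,.25,.02,8)"
```

```text
time_s: 4.35
position: [0.4436, -0.0752, 0.2496]
eef_rot: [0.003, 0.658, 0.753, 0.0]
contact_force: [0.8, -0.8, -2.6]
width: 0.0556
gripper_force: 25.0
t 4.3 at [ 0.4436 -0.0752  0.2496] xang 1.705 j7 0.08 yaw -0.114
rotvec total [0.005 0.004 0.114] dist mm [ 16.4 275.2   0.4]
[33.8  6.6 -0. ] dz 0.014
[33.9  6.1 -0. ] dz 0.014
[34.   5.7 -0. ] dz 0.014
[34.1  5.2 -0. ] dz 0.014
[34.1  4.7 -0. ] dz 0.014
[34.2  4.2 -0. ] dz 0.014
[34.3  3.7 -0. ] dz 0.014
[34.3  3.2 -0. ] dz 0.014
```

```bash
python3 -m inch '{"motion":[[[0,34,7,0,0,0,0.014],[0,34,6,0,0,0,0.014],[0,34,6,0,0,0,0.014],[0,34,5,0,0,0,0.014],[0,34,5,0,0,0,0.014],[0,34,4,0,0,0,0.014],[0,34,4,0,0,0,0.014],[0,34,3,0,0,0,0.014]]]}'
python3 -m inch '{"motion":[[[0,0,0,0,0,0,0],[0,0,0,0,0,0,0],[0,0,0,0,0,0,0]]]}'
python3 - <<'E'
from h import *
c=cap('wrist'); cv2.imwrite('pics/w2.png',cv2.resize(c['pixels'],(800,600),interpolation=cv2.INTER_CUBIC))
import pickle; pickle.dump(c,open('w2.pkl','wb'))
E
```

```text
time_s: 5.15
position: [0.4572, 0.2002, 0.2447]
eef_rot: [-0.001, 0.699, 0.715, -0.001]
contact_force: [0.8, 0.4, -1.8]
width: 0.0558
gripper_force: 25.0
time_s: 5.45
position: [0.4579, 0.1982, 0.2454]
eef_rot: [-0.0, 0.699, 0.715, -0.001]
contact_force: [-0.2, 0.1, -2.7]
width: 0.0559
gripper_force: 25.0
```

View pics/w2.png

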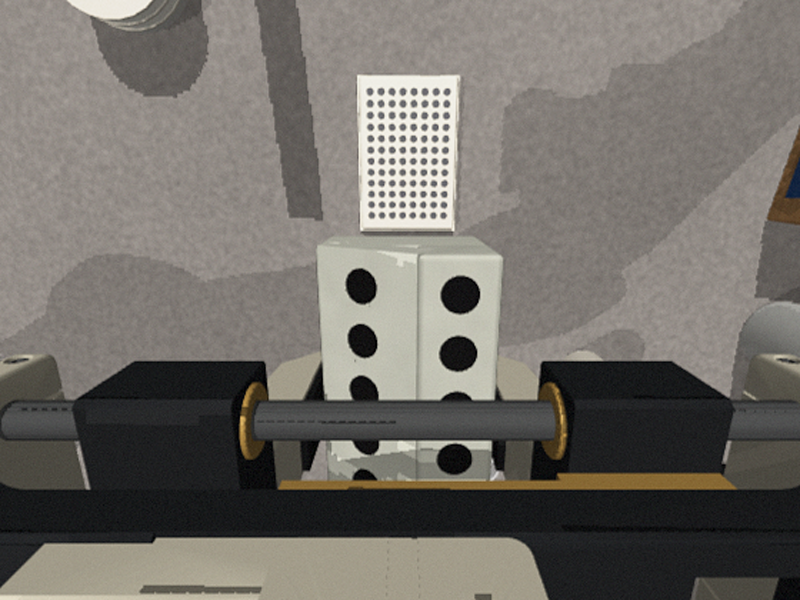

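The plate is fully in view at (408,152) and all its wells are separate. The block hangs square in the fingers. I fit the wells and work out the targets.

Run:
```python
from h import *
import pickle
c=pickle.load(open('w2.pkl','rb')); S=4; x0,x1,y0,y1=248,324,48,165
g=cv2.resize(cv2.cvtColor(c['pixels'],cv2.COLOR_BGR2GRAY)[y0:y1,x0:x1],None,fx=S,fy=S,interpolation=cv2.INTER_CUBIC)
n,l,st,ce=cv2.connectedComponentsWithStats((g<150).astype(np.uint8))
W=np.array([ray(c,(ce[i][0]+.5)/S-.5+x0,(ce[i][1]+.5)/S-.5+y0,.014)[:2] for i in range(1,n) if 60<st[i,4]<600 and 5<st[i,0] and st[i,0]+st[i,2]<g.shape[1]-5 and st[i,2]<40],dtype=np.float32)
r=cv2.minAreaRect(W*1000); print(len(W),W.mean(0),r)
C=W.mean(0); U,s,V=np.linalg.svd(W-C); a=V[0]; a=a*np.sign(a[1]); yaw=np.arctan2(-a[0],a[1]); print('yaw',yaw)
# white outline
m=(cv2.cvtColor(c['pixels'],cv2.COLOR_BGR2GRAY)>185).astype(np.uint8); m[:, :248]=0; m[:,324:]=0; m[164:]=0; m[:48]=0
q=cv2.minAreaRect(cv2.convexHull(np.argwhere(m)[:,::-1].astype(np.float32))); print('outline',[ray(c,*p,.014)[:2].round(4).tolist() for p in cv2.boxPoints(q)],ray(c,*q[0],.014))
ex=np.array([np.cos(yaw),np.sin(yaw)]);ey=np.array([-ex[1],ex[0]])
for k,(x,y) in dict(block=(.147,0),jar=(.081,0),beaker=(0,-.107)).items(): print(k,(C+x*ex+y*ey).round(4))
b=C+.147*ex; plan(b[0],b[1],.15,yaw,5)
```

```text
96 [0.45901558 0.29567033] ((459.0291442871094, 295.65631103515625), (63.343719482421875, 99.4108657836914), 1.0478665828704834)
yaw 0.018069377
outline [[0.4166, 0.3568], [0.4989, 0.3586], [0.5061, 0.2338], [0.4159, 0.2317]] [0.45927938 0.29809895 0.014     ]
block [0.606  0.2983]
jar [0.54   0.2971]
beaker [0.4609 0.1887]
t 5.5 at [0.4582 0.1979 0.2457] xang 1.591 j7 -0.74 yaw -0.002
rotvec total [-0.002  0.001  0.002] dist mm [147.8 100.4 -95.7]
[19.5 30.  19.1] dz 0.0
[19.5 29.9 19.1] dz 0.0
[19.5 29.9 19.1] dz 0.0
[19.5 29.9 19.1] dz 0.0
[19.5 29.9 19.1] dz 0.0
```

```bash
python3 -m inch '{"motion":[[[0,19.5,30,10,0,0,0],[0,19.5,30,20,0,0,0],[0,19.5,30,20,0,0,0],[0,19.5,30,20,0,0,0],[0,19.5,30,20,0,0,0],[0,0,0,10,0,0,0],[0,0,0,0,0,0,0],[0,0,0,0,0,0,0]]]}'
python3 -c "
from h import *
plan(.606,.2983,.0075,.018,5)"
```

```text
time_s: 6.3
position: [0.606, 0.2988, 0.1466]
eef_rot: [-0.0, 0.7, 0.714, -0.001]
contact_force: [0.1, 0.3, -2.0]
width: 0.056
gripper_force: 25.0
t 6.3 at [0.606  0.2988 0.1466] xang 1.592 j7 -0.9 yaw -0.003
rotvec total [-0.001  0.001  0.003] dist mm [   0.    -0.5 -139.1]
[-0.1  0.  27.8] dz 0.001
[-0.1  0.  27.8] dz 0.001
[-0.1  0.  27.8] dz 0.001
[-0.1  0.  27.8] dz 0.001
[-0.1  0.  27.8] dz 0.001
```

```bash
python3 -m inch '{"motion":[[[0,-0.4,0,40,0,0,0.003],[0,0,0,40,0,0,0],[0,0,0,30,0,0,0],[0,0,0,15,0,0,0],[0,0,0,8,0,0,0],[0,0,0,4,0,0,0],[0,0,0,0,0,0,0],[0,0,0,0,0,0,0]]]}'
```

```text
time_s: 7.1
position: [0.6075, 0.3006, 0.0115]
eef_rot: [0.0, 0.7, 0.714, 0.001]
contact_force: [0.4, -0.8, -2.4]
width: 0.056
gripper_force: 25.0
```

```bash
python3 -m inch '{"motion":[[[0,0,0,2,0,0,0],[0,0,0,1,0,0,0],[0,0,0,0,0,0,0],[0,0,0,0,0,0,0]]]}'; python3 -c "
from h import *
plan(.606,.2983,.0075,.018,1)"
```

```text
time_s: 7.5
position: [0.6069, 0.3001, 0.0074]
eef_rot: [0.0, 0.7, 0.714, 0.0]
contact_force: [-0.3, -0.3, 1.4]
width: 0.0559
gripper_force: 25.0
t 7.5 at [0.6069 0.3001 0.0074] xang 1.59 j7 -0.99 yaw -0.001
rotvec total [ 0.001 -0.     0.001] dist mm [-0.9 -1.8  0.1]
[-1.8 -1.  -0.1] dz 0.001
```

```bash
python3 -m inch '{"motion":[[[0,-1.5,-1,0,0,0,0],[0,0,0,0,0,0,0],[0.4,0,0,0,0,0,0],[0.9,0,0,0,0,0,0],[0.9,0,0,0,0,0,0],[0.9,0,0,0,0,0,0],[0.9,0,0,0,0,0,0],[0.9,0,0,0,0,0,0]]]}'
python3 -m inch '{"motion":[[[1,0,0,-10,0,0,0],[1,0,0,-30,0,0,0],[1,0,0,-40,0,0,0],[1,0,0,-45,0,0,0],[1,0,0,-45,0,0,0],[1,0,0,-45,0,0,0],[1,0,0,-25,0,0,0],[1,0,0,0,0,0,0]]]}'
python3 -c "
from h import *
plan(.525,.2,.25,.018,4)"
```

```text
time_s: 8.3
position: [0.6055, 0.2983, 0.0067]
eef_rot: [0.0, 0.7, 0.714, -0.0]
contact_force: [-0.8, 0.1, -0.0]
width: 0.087
gripper_force: 0.0
time_s: 9.1
position: [0.6072, 0.3005, 0.2531]
eef_rot: [0.001, 0.7, 0.714, 0.004]
contact_force: [-0.4, 0.1, -0.0]
width: 0.092
gripper_force: 0.0
t 9.1 at [0.6072 0.3005 0.2531] xang 1.59 j7 -0.85 yaw -0.001
rotvec total [ 0.008 -0.004  0.001] dist mm [ -82.2 -100.5   -3.1]
[-24.7 -21.    0.8] dz 0.0
[-24.7 -21.    0.8] dz 0.0
[-24.7 -21.    0.8] dz 0.0
[-24.8 -21.    0.8] dz 0.0
```

```bash
python3 -m inch '{"motion":[[[1,-24.5,-21,0.8,0,0,0],[1,-24.5,-21,0.8,0,0,0],[1,-24.5,-21,0.8,0,0,0],[1,-24.5,-21,0.8,0,0,0],[1,0,0,0,0,0,0],[1,0,0,0,0,0,0]]]}'
python3 - <<'E'
from h import *
c=cap('wrist'); cv2.imwrite('pics/w3.png',cv2.resize(c['pixels'],(800,600),interpolation=cv2.INTER_CUBIC))
import pickle; pickle.dump(c,open('w3.pkl','wb'))
E
```

```text
time_s: 9.7
position: [0.5233, 0.1979, 0.2436]
eef_rot: [0.0, 0.701, 0.713, -0.0]
contact_force: [0.2, 0.7, -0.1]
width: 0.0918
gripper_force: 0.0
```

View pics/w3.png

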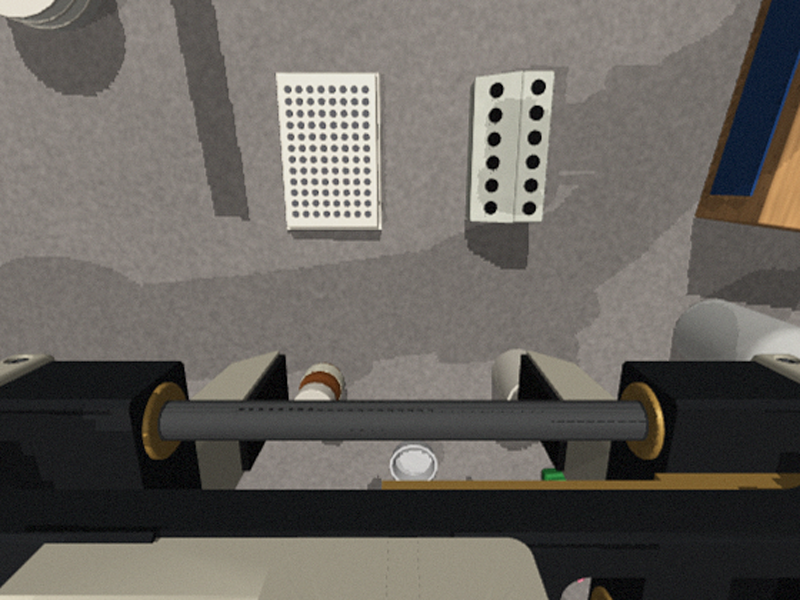

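The plate is at (333,150) and the block stands behind it at (512,148). I check the relative pose.

```bash
cat >> h.py <<'E'
def wells(c,x0,x1,y0,y1,S=4):
    g=cv2.resize(cv2.cvtColor(c['pixels'],cv2.COLOR_BGR2GRAY)[y0:y1,x0:x1],None,fx=S,fy=S,interpolation=cv2.INTER_CUBIC)
    n,l,st,ce=cv2.connectedComponentsWithStats((g<150).astype(np.uint8))
    W=np.array([ray(c,(ce[i][0]+.5)/S-.5+x0,(ce[i][1]+.5)/S-.5+y0,.014)[:2] for i in range(1,n) if 60<st[i,4]<600 and 5<st[i,0] and st[i,0]+st[i,2]<g.shape[1]-5 and st[i,2]<40])
    C=W.mean(0); a=np.linalg.svd(W-C)[2][0]; a=a*np.sign(a[1]); yaw=np.arctan2(-a[0],a[1]); print(len(W),'plate',C.round(4),yaw.round(4)); 
    ex=np.array([np.cos(yaw),np.sin(yaw)]); return C,yaw,np.array([ex,[-ex[1],ex[0]]])
E
python3 - <<'E'
from h import *
import pickle
c=pickle.load(open('w3.pkl','rb')); C,yaw,E=wells(c,195,265,50,160)
g=cv2.cvtColor(c['pixels'],cv2.COLOR_BGR2GRAY)
m=np.zeros_like(g); m[45:160,318:396]=(g>150)[45:160,318:396]; m=cv2.morphologyEx(m,cv2.MORPH_CLOSE,np.ones((9,9)))
h=max(cv2.findContours(m,0,cv2.CHAIN_APPROX_NONE)[0],key=cv2.contourArea)[:,0].astype(float)
rows=np.arange(60,150)
loc=lambda u,v,z:E@(ray(c,u,v,z)[:2]-C)*1000
for nm,f,o,z in(('left z0',min,-.5,0),('left z28',min,-.5,.028),('back z48',max,.5,.048)):
    P=np.array([loc(f(h[h[:,1]==v][:,0])+o,v,z) for v in rows]); k=np.polyfit(P[:,1],P[:,0],1); print(nm,'rel yaw',-k[0].round(4),'x0',k[1].round(1))
for u in(355,372):
    v=h[abs(h[:,0]-u)<1][:,1]; print('ends',u,loc(u,v.min()-.5,.04).round(1),loc(u,v.max()+.5,.04 if 1 else 0).round(1))
print(c['T'][:3,3])
t=C+E.T@np.array([.081,0]); print('jar target',t)
plan(.448,.082,.2436,np.pi/2,11)
E
```

```text
96 plate [0.4588 0.2956] 0.0192
left z0 rel yaw 0.0016 x0 122.9
left z28 rel yaw 0.0016 x0 118.7
back z48 rel yaw -0.0013 x0 173.8
ends 355 [141.3  56. ] [148.5 -55.2]
ends 372 [159.4  57.9] [168.3 -54.1]
[0.52209501 0.27038877 0.40231357]
jar target [0.53981681 0.29713782]
t 9.8 at [0.5238 0.199  0.2438] xang 1.589 j7 -0.75 yaw 1.552
rotvec total [ 1.000e-03  0.000e+00 -1.552e+00] dist mm [ -75.8 -117.    -0.2]
[-10.5  -7.1   0. ] dz -0.141
[-9.4 -8.5  0. ] dz -0.141
[-8.1 -9.7  0. ] dz -0.141
[ -6.7 -10.8   0. ] dz -0.141
[ -5.1 -11.6   0. ] dz -0.141
[ -3.4 -12.2   0. ] dz -0.141
[ -1.7 -12.6   0. ] dz -0.141
[  0.1 -12.7   0. ] dz -0.141
[  1.9 -12.5   0. ] dz -0.141
[  3.7 -12.1   0. ] dz -0.141
[  5.3 -11.5   0. ] dz -0.141
```

```bash
python3 -m inch '{"motion":[[[1,-10,-7,0,0,0,-0.14],[1,-9,-8,0,0,0,-0.14],[1,-8,-10,0,0,0,-0.14],[1,-7,-11,0,0,0,-0.14],[1,-5,-12,0,0,0,-0.14],[1,-3,-12,0,0,0,-0.14],[1,-2,-12,0,0,0,-0.14],[1,0,-12,0,0,0,-0.14]]]}'
python3 -m inch '{"motion":[[[1,2,-12,0,0,0,-0.14],[1,4,-12,0,0,0,-0.14],[1,5,-11,0,0,0,-0.14],[1,0,0,0,0,0,0],[1,0,0,0,0,0,0]]]}'
python3 - <<'E'
from h import *
import pickle
c=pickle.load(open('w1.pkl','rb')); im=c['pixels']; g=cv2.cvtColor(im,cv2.COLOR_BGR2GRAY)
def blob(x0,x1,y0,y1,th):
    m=np.zeros_like(g); m[y0:y1,x0:x1]=(g>th)[y0:y1,x0:x1]
    return max(cv2.findContours(m,0,cv2.CHAIN_APPROX_NONE)[0],key=cv2.contourArea)
b=blob(275,335,20,80,170); e=cv2.fitEllipse(b); print('jar',e,ray(c,*e[0],.06))
b=blob(465,520,30,95,150); e=cv2.fitEllipse(cv2.convexHull(b)); print('beaker',e,ray(c,*e[0],.068))
b=blob(370,436,185,255,150); r=cv2.minAreaRect(b); print('dish',r,ray(c,*r[0],.022),[ray(c,*p,.022)[:2].round(4).tolist() for p in cv2.boxPoints(r)])
plan(*ray(c,*cv2.fitEllipse(blob(275,335,20,80,170))[0],.06)[:2],.022,np.pi/2,6)
E
```

```text
time_s: 10.55
position: [0.4693, 0.1166, 0.244]
eef_rot: [0.0, 0.211, 0.978, 0.001]
contact_force: [-0.5, 0.1, 0.5]
width: 0.0917
gripper_force: 0.0
time_s: 11.05
position: [0.4488, 0.0859, 0.2439]
eef_rot: [0.0, 0.008, 1.0, 0.001]
contact_force: [-0.2, 0.5, -0.8]
width: 0.0919
gripper_force: 0.0
jar ((304.5948181152344, 48.3520622253418), (33.389892578125, 37.77471923828125), 4.018309593200684) [0.44587484 0.08208578 0.06      ]
beaker ((493.4816589355469, 61.96839141845703), (49.27416229248047, 54.82498550415039), 24.77326774597168) [0.63881836 0.09402158 0.068     ]
dish ((404.45123291015625, 221.56100463867188), (40.449005126953125, 43.10396194458008), 38.65980529785156) [ 0.61129764 -0.0957907   0.022     ] [[0.574, -0.1069], [0.5986, -0.0573], [0.6483, -0.0848], [0.6247, -0.1365]]
t 11.1 at [0.4488 0.0859 0.2439] xang 3.126 j7 0.81 yaw 0.016
rotvec total [ 0.002  0.001 -0.016] dist mm [  -2.9   -3.8 -221.9]
[ 0.5 -0.6 37. ] dz -0.003
[ 0.5 -0.6 37. ] dz -0.003
[ 0.5 -0.6 37. ] dz -0.003
[ 0.5 -0.6 37. ] dz -0.003
[ 0.5 -0.6 37. ] dz -0.003
[ 0.5 -0.6 37. ] dz -0.003
```

```bash
python3 -m inch '{"motion":[[[1,2.3,-4,40,0,0,-0.016],[1,0,0,45,0,0,0],[1,0,0,45,0,0,0],[1,0,0,45,0,0,0],[1,0,0,30,0,0,0],[1,0,0,19,0,0,0],[1,0,0,10,0,0,0],[1,0,0,0,0,0,0]]]}'
python3 -m inch '{"motion":[[[0.4,0,0,0,0,0,0],[0,0,0,0,0,0,0],[-0.4,0,0,0,0,0,0],[-0.4,0,0,0,0,0,0],[-0.4,0,0,0,0,0,0],[-0.4,0,0,0,0,0,0],[-0.4,0,0,0,0,0,0],[-0.4,0,0,0,0,0,0]]]}' 15
```

```text
time_s: 11.85
position: [0.4455, 0.082, 0.0088]
eef_rot: [-0.001, -0.002, 1.0, 0.0]
contact_force: [-0.2, -0.3, 0.0]
width: 0.0915
gripper_force: 0.0
time_s: 12.65
position: [0.4457, 0.081, 0.0096]
eef_rot: [0.0, -0.002, 1.0, -0.0]
contact_force: [-0.6, -0.3, -0.0]
width: 0.0392
gripper_force: 15.0
```

```bash
python3 -m inch '{"motion":[[[-0.4,0,0,-10,0,0,0],[-0.4,0,0,-30,0,0,0],[-0.4,0,0,-45,0,0,0],[-0.4,0,0,-45,0,0,0],[-0.4,0,0,-20,0,0,0],[-0.4,0,0,0,0,0,0]]]}'
python3 -c "
from h import *
plan(.5395,.297,.15,np.pi/2+.019,6)"
```

```text
time_s: 13.25
position: [0.4474, 0.0816, 0.1624]
eef_rot: [0.003, -0.002, 1.0, -0.0]
contact_force: [-0.2, -0.4, -1.5]
width: 0.0395
gripper_force: 15.0
t 13.2 at [0.4474 0.0816 0.1624] xang -3.138 j7 0.75 yaw 0.015
rotvec total [-0.     0.005 -0.015] dist mm [ 92.1 215.4 -12.4]
[-15.5  35.8   2.1] dz -0.003
[-15.6  35.8   2.1] dz -0.003
[-15.7  35.8   2.1] dz -0.003
[-15.8  35.7   2.1] dz -0.003
[-15.8  35.7   2.1] dz -0.003
[-15.9  35.7   2.1] dz -0.003
```

```bash
python3 -m inch '{"motion":[[[-0.4,-15.5,36,2,0,0,-0.003],[-0.4,-15.5,36,2,0,0,-0.003],[-0.4,-15.5,36,2,0,0,-0.003],[-0.4,-16,36,2,0,0,-0.003],[-0.4,-16,36,2,0,0,-0.003],[-0.4,-16,36,2,0,0,0],[-0.4,0,0,0,0,0,0],[-0.4,0,0,0,0,0,0]]]}'
python3 -c "
from h import *
plan(.5395,.297,.0095,np.pi/2+.019,4)"
```

```text
time_s: 14.05
position: [0.536, 0.299, 0.1459]
eef_rot: [-0.001, -0.011, 1.0, -0.0]
contact_force: [0.9, -0.3, -0.9]
width: 0.0391
gripper_force: 15.0
t 14.1 at [0.536  0.299  0.1459] xang -3.119 j7 0.47 yaw -0.003
rotvec total [-0.001 -0.003  0.003] dist mm [   3.5   -2.  -136.4]
[-0.9 -0.5 34.1] dz 0.001
[-0.9 -0.5 34.1] dz 0.001
[-0.9 -0.5 34.1] dz 0.001
[-0.9 -0.5 34.1] dz 0.001
```

```bash
python3 -m inch '{"motion":[[[-0.4,-3.5,-2,30,0,0,0.003],[-0.4,0,0,40,0,0,0],[-0.4,0,0,35,0,0,0],[-0.4,0,0,15,0,0,0],[-0.4,0,0,8,0,0,0],[-0.4,0,0,4,0,0,0],[-0.4,0,0,0,0,0,0],[-0.4,0,0,0,0,0,0]]]}'
python3 -c "
from h import *
plan(.5395,.297,.0095,np.pi/2+.019,1)"
```

```text
time_s: 14.85
position: [0.542, 0.2968, 0.017]
eef_rot: [0.001, -0.008, 1.0, 0.001]
contact_force: [0.1, 0.6, -0.6]
width: 0.0392
gripper_force: 15.0
t 14.8 at [0.542  0.2968 0.017 ] xang -3.125 j7 0.38 yaw 0.003
rotvec total [ 0.001  0.002 -0.003] dist mm [-2.5  0.2 -7.5]
[2.5 0.2 7.5] dz -0.003
```

```bash
python3 -m inch '{"motion":[[[-0.4,2,0,4,0,0,-0.003],[-0.4,0,0,2,0,0,0],[-0.4,0,0,0,0,0,0],[-0.4,0,0,0,0,0,0]]]}'
python3 -c "
from h import *
plan(.5395,.297,.0095,np.pi/2+.019,1)"
```

```text
time_s: 15.25
position: [0.5392, 0.2963, 0.0097]
eef_rot: [0.0, -0.01, 1.0, 0.0]
contact_force: [-0.2, -0.4, -0.5]
width: 0.0396
gripper_force: 15.0
t 15.2 at [0.5392 0.2963 0.0097] xang -3.122 j7 0.37 yaw -0.0
rotvec total [0. 0. 0.] dist mm [ 0.3  0.7 -0.2]
[-0.3  0.7  0.2] dz 0.0
```

```bash
python3 -m inch '{"motion":[[[-0.4,0,0.5,0.7,0,0,0],[-0.4,0,0,0,0,0,0],[0.2,0,0,0,0,0,0],[0.6,0,0,0,0,0,0],[0.6,0,0,0,0,0,0],[0.6,0,0,0,0,0,0],[0.6,0,0,0,0,0,0]]]}'
python3 -m inch '{"motion":[[[0.6,0,0,-10,0,0,0],[0.6,0,0,-30,0,0,0],[1,0,0,-40,0,0,0],[1,0,0,-45,0,0,0],[1,0,0,-45,0,0,0],[1,0,0,-45,0,0,0],[1,0,0,-25,0,0,0],[1,0,0,0,0,0,0]]]}'
python3 -c "
from h import *
plan(.64,.15,.25,.25,12)"
```

```text
time_s: 15.95
position: [0.5391, 0.2967, 0.0087]
eef_rot: [-0.0, -0.01, 1.0, 0.0]
contact_force: [-0.4, 0.1, 0.0]
width: 0.0719
gripper_force: 0.0
time_s: 16.75
position: [0.5404, 0.2988, 0.2542]
eef_rot: [0.003, -0.01, 1.0, 0.002]
contact_force: [1.0, 0.4, 0.3]
width: 0.0916
gripper_force: 0.0
t 16.8 at [0.5404 0.2988 0.2542] xang -3.122 j7 0.55 yaw -1.341
rotvec total [0.008 0.003 1.341] dist mm [  99.6 -148.8   -4.2]
[ -8.1 -12.6   0.3] dz 0.112
[ -9.4 -11.6   0.3] dz 0.112
[-10.6 -10.5   0.3] dz 0.112
[-11.7  -9.2   0.3] dz 0.112
[-12.7  -7.9   0.3] dz 0.112
[-13.5  -6.4   0.3] dz 0.112
[-14.1  -4.8   0.3] dz 0.112
[-14.6  -3.2   0.3] dz 0.112
[-14.8  -1.6   0.3] dz 0.112
[-14.9   0.1   0.3] dz 0.112
[-14.8   1.7   0.3] dz 0.112
[-14.5   3.4   0.3] dz 0.112
```

```bash
python3 -c "
from h import *
plan(.56,.18,.25,.019,11)"
```

```text
t 16.8 at [0.5404 0.2988 0.2542] xang -3.122 j7 0.55 yaw 1.57
rotvec total [-0.002  0.008 -1.57 ] dist mm [  19.6 -118.8   -4.2]
[ -1.6 -10.8   0.4] dz -0.143
[ -0.  -10.9   0.4] dz -0.143
[  1.5 -10.8   0.4] dz -0.143
[  3.1 -10.5   0.4] dz -0.143
[  4.5 -10.    0.4] dz -0.143
[ 5.9 -9.2  0.4] dz -0.143
[ 7.2 -8.3  0.4] dz -0.143
[ 8.3 -7.2  0.4] dz -0.143
[ 9.2 -5.9  0.4] dz -0.143
[10.  -4.6  0.4] dz -0.143
[10.5 -3.1  0.4] dz -0.143
```

```bash
python3 -m inch '{"motion":[[[1,-6,-40,0,0,0,0.14],[1,0,-40,2,0,0,0.14],[1,6,-40,2,0,0,0.14],[1,0,0,0,0,0,0.14],[1,0,0,0,0,0,0.14],[1,0,0,0,0,0,0.14],[1,0,0,0,0,0,0.14],[1,0,0,0,0,0,0.14]]]}'
python3 -m inch '{"motion":[[[1,0,0,0,0,0,0.15],[1,0,0,0,0,0,0.15],[1,0,0,0,0,0,0.145],[1,0,0,0,0,0,0],[1,0,0,0,0,0,0]]]}'
python3 - <<'E'
from h import *
c=cap('wrist'); cv2.imwrite('pics/w4.png',cv2.resize(c['pixels'],(800,600),interpolation=cv2.INTER_CUBIC))
import pickle; pickle.dump(c,open('w4.pkl','wb'))
plan(.6388,.094,.25,.019,4)
E
```

```text
time_s: 17.55
position: [0.5243, 0.1796, 0.2442]
eef_rot: [-0.0, 0.525, 0.851, -0.001]
contact_force: [0.4, -0.3, -0.5]
width: 0.0918
gripper_force: 0.0
time_s: 18.05
position: [0.5245, 0.1799, 0.2445]
eef_rot: [-0.0, 0.697, 0.717, -0.0]
contact_force: [-0.2, 0.5, 0.6]
width: 0.0919
gripper_force: 0.0
t 18.1 at [0.5246 0.1799 0.2445] xang 1.6 j7 -0.66 yaw -0.01
rotvec total [-0.001  0.     0.01 ] dist mm [114.2 -85.9   5.5]
[-22.3  27.9  -1.4] dz 0.002
[-22.2  28.   -1.4] dz 0.002
[-22.2  28.   -1.4] dz 0.002
[-22.1  28.1  -1.4] dz 0.002
```

View pics/w4.png

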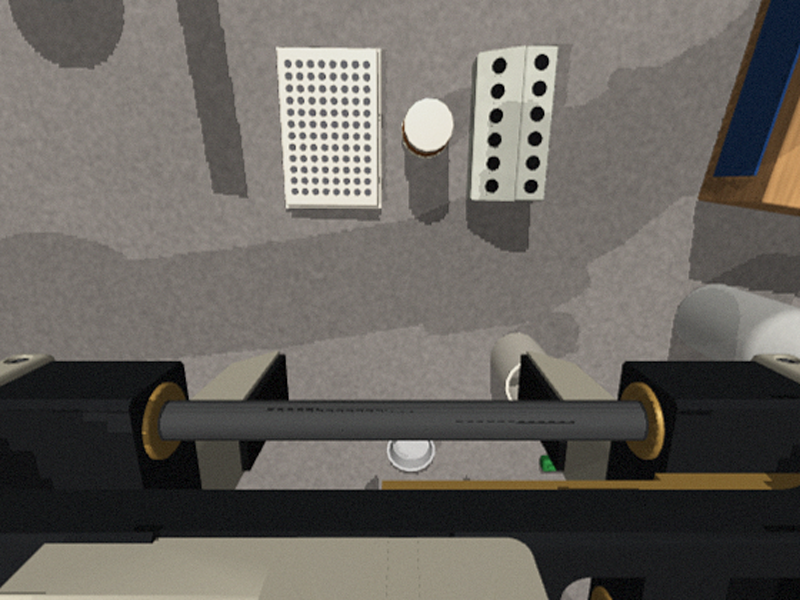

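The jar stands at (428,126), between the plate at (332,128) and the block at (512,123). I check its offset, then move over the beaker.

```bash
python3 - <<'E'
from h import *
import pickle
c=pickle.load(open('w4.pkl','rb')); C,yaw,E=wells(c,195,265,33,146); g=cv2.cvtColor(c['pixels'],cv2.COLOR_BGR2GRAY)
m=np.zeros_like(g); m[60:115,275:322]=(g>170)[60:115,275:322]
e=cv2.fitEllipse(max(cv2.findContours(m,0,cv2.CHAIN_APPROX_NONE)[0],key=cv2.contourArea)); print(e,'jar rel',E@(ray(c,*e[0],.06)[:2]-C)*1000)
m=np.zeros_like(g); m[28:146,322:396]=(g>150)[28:146,322:396]; m=cv2.morphologyEx(m,cv2.MORPH_CLOSE,np.ones((9,9)))
h=max(cv2.findContours(m,0,cv2.CHAIN_APPROX_NONE)[0],key=cv2.contourArea)[:,0].astype(float)
loc=lambda u,v,z:E@(ray(c,u,v,z)[:2]-C)*1000
for nm,f,o,z in(('left z28',min,-.5,.028),('left z0',min,-.5,0),('back z48',max,.5,.048)):
    P=np.array([loc(f(h[h[:,1]==v][:,0])+o,v,z) for v in range(42,132)]); k=np.polyfit(P[:,1],P[:,0],1); print(nm,-k[0].round(4),k[1].round(1))
E
python3 -m inch '{"motion":[[[1,-22,28,-1,0,0,0.005],[1,-22,28,-1,0,0,0.005],[1,-22,28,-1,0,0,0],[1,-22,28,-1,0,0,0],[1,0,0,0,0,0,0],[1,0,0,0,0,0,0]]]}'
python3 -c "
from h import *
plan(.6388,.094,.014,.019,1)"
```

```text
96 plate [0.4588 0.2956] 0.0191
((299.6676025390625, 86.62577819824219), (33.348777770996094, 36.0816650390625), 5.8298845291137695) jar rel [80.60951816 -0.34051047]
left z28 0.0041 118.7
left z0 0.0041 122.9
back z48 -0.0038 173.8
time_s: 18.7
position: [0.6387, 0.0933, 0.2479]
eef_rot: [-0.001, 0.702, 0.712, -0.0]
contact_force: [-0.3, 1.2, 1.7]
width: 0.0919
gripper_force: 0.0
t 18.7 at [0.6387 0.0933 0.2479] xang 1.586 j7 -0.5 yaw 0.004
rotvec total [-0.002 -0.001 -0.004] dist mm [ 1.000e-01  7.000e-01 -2.339e+02]
[7.000e-01 1.000e-01 2.339e+02] dz -0.004
```

```bash
python3 -m inch '{"motion":[[[1,1.2,-0.5,40,0,0,0],[1,0,0,45,0,0,0],[1,0,0,45,0,0,0],[1,0,0,45,0,0,0],[1,0,0,30,0,0,0],[1,0,0,18,0,0,0],[1,0,0,10,0,0,0],[1,0,0,0,0,0,0]]]}'
python3 -m inch '{"motion":[[[0.5,0,0,0,0,0,0],[0.1,0,0,0,0,0,0],[-0.1,0,0,0,0,0,0],[-0.1,0,0,0,0,0,0],[-0.1,0,0,0,0,0,0],[-0.1,0,0,0,0,0,0],[-0.1,0,0,0,0,0,0]]]}' 8
```

```text
time_s: 19.5
position: [0.6375, 0.096, 0.0155]
eef_rot: [-0.001, 0.701, 0.713, -0.0]
contact_force: [-0.1, 0.1, -0.3]
width: 0.0921
gripper_force: 0.0
time_s: 20.2
position: [0.6383, 0.0952, 0.0161]
eef_rot: [0.0, 0.702, 0.712, 0.0]
contact_force: [-0.3, 0.0, 2.0]
width: 0.0492
gripper_force: 8.0
```

```bash
python3 -m inch '{"motion":[[[-0.1,0,0,-10,0,0,0],[-0.1,0,0,-30,0,0,0],[-0.1,0,0,-45,0,0,0],[-0.1,0,0,-40,0,0,0],[-0.1,0,0,-10,0,0,0],[-0.1,0,0,0,0,0,0]]]}'
python3 -c "
from h import *
plan(.4608,.1886,.15,.019,6)"
```

```text
time_s: 20.8
position: [0.6395, 0.0957, 0.1535]
eef_rot: [0.001, 0.702, 0.712, 0.002]
contact_force: [0.5, 0.2, -0.9]
width: 0.0494
gripper_force: 8.0
t 20.8 at [0.6395 0.0957 0.1535] xang 1.586 j7 -0.56 yaw 0.004
rotvec total [ 0.004 -0.    -0.004] dist mm [-178.7   92.9   -3.5]
[ 15.9 -29.6   0.6] dz -0.001
[ 15.9 -29.5   0.6] dz -0.001
[ 16.  -29.5   0.6] dz -0.001
[ 16.  -29.5   0.6] dz -0.001
[ 16.  -29.5   0.6] dz -0.001
[ 16.  -29.5   0.6] dz -0.001
```

```bash
python3 -m inch '{"motion":[[[-0.1,16,-29.5,0,0,0,0],[-0.1,16,-29.5,0,0,0,0],[-0.1,16,-29.5,0,0,0,0],[-0.1,16,-29.5,0,0,0,0],[-0.1,16,-29.5,0,0,0,0],[-0.1,16,-29.5,0,0,0,0],[-0.1,0,0,0,0,0,0],[-0.1,0,0,0,0,0,0]]]}'
python3 -c "
from h import *
plan(.4608,.1886,.0155,.019,1)"
```

```text
time_s: 21.6
position: [0.4583, 0.1882, 0.1497]
eef_rot: [-0.0, 0.701, 0.713, -0.001]
contact_force: [0.4, -0.3, -1.6]
width: 0.0496
gripper_force: 8.0
t 21.6 at [0.4583 0.1882 0.1497] xang 1.587 j7 -0.8 yaw 0.002
rotvec total [-0.002  0.001 -0.002] dist mm [   2.5    0.4 -134.2]
[  0.4   2.5 134.2] dz -0.002
```

```bash
python3 -m inch '{"motion":[[[-0.1,0.4,2,30,0,0,0],[-0.1,0,0,40,0,0,0],[-0.1,0,0,35,0,0,0],[-0.1,0,0,15,0,0,0],[-0.1,0,0,8,0,0,0],[-0.1,0,0,3,0,0,0],[-0.1,0,0,0,0,0,0],[-0.1,0,0,0,0,0,0]]]}'
python3 -c "
from h import *
plan(.4608,.1886,.0155,.019,1)"
```

```text
time_s: 22.4
position: [0.4628, 0.1894, 0.021]
eef_rot: [0.001, 0.702, 0.712, 0.001]
contact_force: [0.8, 0.4, -0.5]
width: 0.0491
gripper_force: 8.0
t 22.4 at [0.4628 0.1894 0.021 ] xang 1.586 j7 -0.99 yaw 0.004
rotvec total [ 0.002 -0.001 -0.004] dist mm [-2.  -0.8 -5.5]
[-0.8 -2.   5.5] dz -0.004
```

```bash
python3 -m inch '{"motion":[[[-0.1,-0.8,-2,3.5,0,0,0],[-0.1,0,0,1.5,0,0,0],[-0.1,0,0,0,0,0,0],[-0.1,0,0,0,0,0,0]]]}'
python3 -c "
from h import *
plan(.4608,.1886,.0155,.019,1)"
```

```text
time_s: 22.8
position: [0.4601, 0.1882, 0.0155]
eef_rot: [0.001, 0.702, 0.712, 0.0]
contact_force: [-1.4, -1.2, 6.1]
width: 0.0492
gripper_force: 8.0
t 22.8 at [0.4601 0.1882 0.0155] xang 1.586 j7 -1.0 yaw 0.004
rotvec total [ 0.001  0.    -0.004] dist mm [ 0.7  0.4 -0. ]
[0.4 0.7 0. ] dz -0.004
```

```bash
python3 -m inch '{"motion":[[[0.2,0,0,0,0,0,0],[0.5,0,0,0,0,0,0],[0.7,0,0,0,0,0,0],[0.7,0,0,0,0,0,0],[0.7,0,0,0,0,0,0],[0.7,0,0,0,0,0,0]]]}'
python3 -m inch '{"motion":[[[0.7,0,0,-10,0,0,0],[0.7,0,0,-30,0,0,0],[0.7,0,0,-40,0,0,0],[0.7,0,0,-45,0,0,0],[0.7,0,0,-45,0,0,0],[0.7,0,0,-45,0,0,0],[0.7,0,0,-20,0,0,0],[0.7,0,0,0,0,0,0]]]}'
python3 -c "
from h import *
plan(.58,-.2,.25,.019,8)"
```

```text
time_s: 23.4
position: [0.4596, 0.1882, 0.0148]
eef_rot: [-0.0, 0.702, 0.712, -0.0]
contact_force: [-0.3, 0.0, -0.5]
width: 0.0779
gripper_force: 0.0
time_s: 24.2
position: [0.4615, 0.1894, 0.2537]
eef_rot: [0.002, 0.702, 0.712, 0.003]
contact_force: [0.1, 0.2, -0.0]
width: 0.0781
gripper_force: 0.0
t 24.2 at [0.4615 0.1894 0.2537] xang 1.586 j7 -0.68 yaw 0.004
rotvec total [ 0.007 -0.001 -0.004] dist mm [ 118.5 -389.4   -3.7]
[-48.9  14.1   0.5] dz -0.0
[-48.9  14.    0.5] dz -0.0
[-48.9  14.    0.5] dz -0.0
[-48.9  14.    0.5] dz -0.0
[-48.9  14.    0.5] dz -0.0
[-48.9  14.    0.5] dz -0.0
[-48.9  13.9   0.5] dz -0.0
[-48.9  13.9   0.5] dz -0.0
```

```bash
python3 -m inch '{"motion":[[[0.7,-39,11,0,0,0,0],[0.7,-39,11,0,0,0,0],[0.7,-39,11,0,0,0,0],[0.7,0,0,0,0,0,0],[0.7,0,0,0,0,0,0]]]}'
python3 -c "
from h import *
import pickle
pickle.dump(cap('wrist'),open('w5.pkl','wb'))"
python3 -m inch '{"motion":[[[0.7,-39,11,0,0,0,0],[0.7,-39,11,0,0,0,0],[0.7,-39,11,0,0,0,0],[0.7,-39,11,0,0,0,0],[0.7,-39,11,0,0,0,0],[0.7,-39,11,0,0,0,0],[0.7,-39,11,0,0,0,0]]]}'
python3 -m inch '{"motion":[[[0.7,0,0,0,0,0,0],[0.7,0,0,0,0,0,0]]]}'
python3 - <<'E'
from h import *
import pickle
c=cap('wrist'); pickle.dump(c,open('w6.pkl','wb'))
a=pickle.load(open('w5.pkl','rb'))['pixels']
cv2.imwrite('pics/w56.png',cv2.resize(np.hstack([a[:280],c['pixels'][:280]]),(800,200),interpolation=cv2.INTER_AREA))
g=cv2.cvtColor(c['pixels'],cv2.COLOR_BGR2GRAY); 
for z in[proj(c,[.611,-.096,.022])]: print('dish at',z)
E
```

```text
time_s: 24.7
position: [0.4938, 0.0706, 0.2488]
eef_rot: [-0.001, 0.703, 0.711, -0.001]
contact_force: [-0.8, 1.4, -0.1]
width: 0.0781
gripper_force: 0.0
time_s: 25.45
position: [0.5761, -0.1993, 0.2496]
eef_rot: [-0.0, 0.701, 0.714, 0.0]
contact_force: [0.1, 0.3, 0.3]
width: 0.0779
gripper_force: 0.0
time_s: 25.65
position: [0.5756, -0.199, 0.249]
eef_rot: [-0.001, 0.702, 0.713, 0.0]
contact_force: [-0.0, 0.2, 0.8]
width: 0.0783
gripper_force: 0.0
dish at (np.float64(313.12956648210695), np.float64(104.68152269102582))
```

View pics/w56.png

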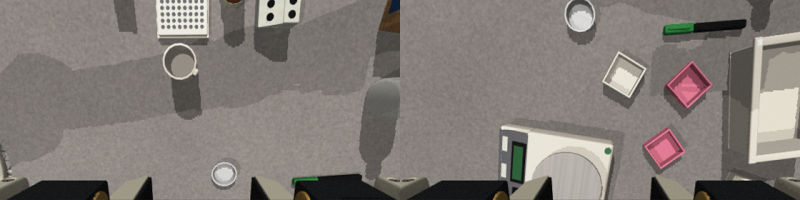

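Left half (from y=0.07): the beaker stands upright at (180,62), just right of the plate. Right half: the white dish is at (625,75), the pink ones at (689,85) and (664,148), and the balance pan at (570,175), partly hidden. I measure all of these.

Run:
```python
from h import *
import pickle
G=lambda c:cv2.cvtColor(c['pixels'],cv2.COLOR_BGR2GRAY)
def blob(m,x0,x1,y0,y1):
    k=np.zeros(m.shape,np.uint8); k[y0:y1,x0:x1]=m[y0:y1,x0:x1]
    return max(cv2.findContours(k,0,cv2.CHAIN_APPROX_NONE)[0],key=cv2.contourArea)
C=np.array([.4588,.2956]); yaw=.019; E=np.array([[np.cos(yaw),np.sin(yaw)],[-np.sin(yaw),np.cos(yaw)]])
c=pickle.load(open('w5.pkl','rb')); b=blob(G(c)>150,222,282,58,120); e=cv2.fitEllipse(cv2.convexHull(b)); print('beaker',e,'rel',E@(ray(c,*e[0],.068)[:2]-C)*1000)
c=pickle.load(open('w6.pkl','rb')); b=blob(G(c)>150,278,350,65,142)
q=cv2.approxPolyDP(cv2.convexHull(b),6,True)[:,0]; P=np.array([ray(c,*p,.022)[:2] for p in q.astype(float)]); print('dish',q.tolist(),P.round(4).tolist(),P.mean(0))
r=cv2.minAreaRect(np.array([ray(c,*p,.022)[:2]*1000 for p in b[:,0].astype(float)],np.float32)); print(r)
t=pickle.load(open('d0.pkl','rb'))['top']; g=G(t); print(g[225,350:430:3],g[215,360],g[200:255:3,393])
hs=((g>150)).astype(np.uint8); k=np.zeros_like(hs); k[196:262,350:428]=hs[196:262,350:428]
pan=np.zeros_like(g); pan[196:262,352:426]=((g<153)&(g>125))[196:262,352:426]
n,l,st,ce=cv2.connectedComponentsWithStats(pan); i=l[228,393]; print(st[i],ce[i])
b=max(cv2.findContours((l==i).astype(np.uint8),0,cv2.CHAIN_APPROX_NONE)[0],key=cv2.contourArea); e=cv2.fitEllipse(b); print('pan',e,ray(t,*e[0],.068), ray(t,e[0][0]-e[1][1]/2,e[0][1],.068)[1]-ray(t,e[0][0]+e[1][1]/2,e[0][1],.068)[1])
```

```text
beaker ((252.1998291015625, 86.05142211914062), (48.56377410888672, 53.97649383544922), 136.0779571533203) rel [ 4.62213628e-02 -1.08817695e+02]
dish [[305, 72], [344, 95], [321, 136], [283, 114]] [[0.5999, -0.0602], [0.6472, -0.0846], [0.6223, -0.1321], [0.5751, -0.1072]] [ 0.61112519 -0.0960318 ]
((611.1957397460938, -96.07691955566406), (55.04615020751953, 55.396324157714844), 61.564361572265625)
[119 133 172 172 171 151 143 143 145 147 148 146 144 146 145 144 143 140
 139 140 141 139 132 129 107  95  90] 187 [119 156 158 142 142 141 142 144 143 145 140 140 144 141 142 140 143 141
 190]
[ 365  202   57   52 2086] [394.57813998 229.56567593]
pan ((395.2394714355469, 228.51380920410156), (46.44538497924805, 60.35231399536133), 64.77564239501953) [ 0.51552294 -0.28770615  0.068     ] 0.13944249175631862
```

```bash
python3 -c "
from h import *
plan(.6112,-.0961,.25,1.0745,8)"
```

```text
t 25.7 at [ 0.5756 -0.1975  0.2494] xang 1.588 j7 0.01 yaw 1.057
rotvec total [ 1.000e-03 -2.000e-03 -1.057e+00] dist mm [ 35.6 101.4   0.6]
[12.6  4.7 -0.1] dz -0.132
[11.9  6.3 -0.1] dz -0.132
[10.9  7.8 -0.1] dz -0.132
[ 9.8  9.2 -0.1] dz -0.132
[ 8.5 10.4 -0.1] dz -0.132
[ 7.1 11.4 -0.1] dz -0.132
[ 5.5 12.3 -0.1] dz -0.132
[ 3.9 12.9 -0.1] dz -0.132
```

```bash
python3 -m inch '{"motion":[[[0.7,12.5,4.5,0,0,0,-0.132],[0.7,12,6.5,0,0,0,-0.132],[0.7,11,8,0,0,0,-0.132],[0.7,10,9,0,0,0,-0.132],[0.7,8.5,10.5,0,0,0,-0.132],[0.7,7,11.5,0,0,0,-0.132],[0.7,5.5,12,0,0,0,-0.132],[0.7,4,13,0,0,0,-0.132]]]}'
python3 -m inch '{"motion":[[[0.7,0,0,40,0,0,0],[0.7,0,0,40,0,0,0],[0.7,0,0,40,0,0,0],[0.7,0,0,40,0,0,0],[0.7,0,0,20,0,0,0],[0.7,0,0,10,0,0,0],[0.7,0,0,0,0,0,0],[0.7,0,0,0,0,0,0]]]}'
python3 -c "
from h import *
plan(.6112,-.0961,.004,1.0745,1)"
```

```text
time_s: 26.5
position: [0.6111, -0.0948, 0.2503]
eef_rot: [0.0, 0.242, 0.97, 0.0]
contact_force: [0.6, 0.1, 0.1]
width: 0.0783
gripper_force: 0.0
time_s: 27.3
position: [0.6128, -0.0978, 0.0617]
eef_rot: [0.001, 0.247, 0.969, 0.0]
contact_force: [0.5, 0.8, 0.2]
width: 0.0782
gripper_force: 0.0
t 27.3 at [ 0.6128 -0.0978  0.0617] xang 2.642 j7 0.64 yaw 0.003
rotvec total [ 0.001  0.002 -0.003] dist mm [ -1.6   1.7 -57.7]
[ 2.2  0.7 57.7] dz -0.003
```

```bash
python3 -m inch '{"motion":[[[0.7,2,0.7,30,0,0,0],[0.7,0,0,18,0,0,0],[0.7,0,0,7,0,0,0],[0.7,0,0,2.5,0,0,0],[0.7,0,0,0,0,0,0],[0.3,0,0,0,0,0,0],[0.1,0,0,0,0,0,0],[0,0,0,0,0,0,0]]]}' 6
python3 -m inch '{"motion":[[[0,0,0,0,0,0,0],[0,0,0,0,0,0,0],[0,0,0,0,0,0,0],[0,0,0,0,0,0,0]]]}'
```

```text
time_s: 28.1
position: [0.6104, -0.097, 0.003]
eef_rot: [0.0, 0.247, 0.969, 0.0]
contact_force: [-0.1, 1.0, -0.1]
width: 0.0585
gripper_force: 0.0
time_s: 28.5
position: [0.6103, -0.097, 0.0028]
eef_rot: [0.0, 0.247, 0.969, -0.0]
contact_force: [-0.9, 0.4, 4.8]
width: 0.0539
gripper_force: 6.0
```

```bash
python3 -m inch '{"motion":[[[0,0,0,-10,0,0,0],[0,0,0,-30,0,0,0],[0,0,0,-45,0,0,0],[0,0,0,-45,0,0,0],[0,0,0,-45,0,0,0],[0,0,0,-45,0,0,0],[0,0,0,-25,0,0,0],[0,0,0,0,0,0,0]]]}'
python3 -c "
from h import *
plan(.51,-.4,.25,0,10)"
```

```text
time_s: 29.3
position: [0.6123, -0.0963, 0.2523]
eef_rot: [0.004, 0.247, 0.969, 0.0]
contact_force: [0.5, 0.5, -0.1]
width: 0.054
gripper_force: 6.0
t 29.3 at [ 0.6123 -0.0963  0.2523] xang 2.642 j7 0.77 yaw -1.071
rotvec total [0.006 0.005 1.071] dist mm [-102.3 -303.7   -2.3]
[ -5.6 -31.6   0.2] dz 0.107
[ -8.9 -30.8   0.2] dz 0.107
[-12.2 -29.7   0.2] dz 0.107
[-15.3 -28.2   0.2] dz 0.107
[-18.2 -26.4   0.2] dz 0.107
[-20.9 -24.3   0.2] dz 0.107
[-23.4 -21.9   0.2] dz 0.107
[-25.6 -19.3   0.2] dz 0.107
[-27.5 -16.5   0.2] dz 0.107
[-29.1 -13.4   0.2] dz 0.107
```

```bash
python3 -m inch '{"motion":[[[0,-6,-32,0,0,0,0.107],[0,-9,-31,0,0,0,0.107],[0,-12,-30,0,0,0,0.107],[0,-15,-28,0,0,0,0.107],[0,-18,-26,0,0,0,0.107],[0,-21,-24,0,0,0,0.107],[0,-23,-22,0,0,0,0.107],[0,-26,-19,0,0,0,0.107]]]}'
python3 -m inch '{"motion":[[[0,-27.5,-16.5,0,0,0,0.107],[0,-29,-13.5,0,0,0,0.107],[0,0,0,0,0,0,0],[0,0,0,0,0,0,0],[0,0,0,0,0,0,0]]]}'
python3 - <<'E'
from h import *
import pickle
c=cap('wrist'); pickle.dump(c,open('w7.pkl','wb')); cv2.imwrite('pics/w7.png',cv2.resize(c['pixels'],(800,600),interpolation=cv2.INTER_CUBIC))
print(proj(c,[.5155,-.2877,.068]))
g=cv2.cvtColor(c['pixels'],cv2.COLOR_BGR2GRAY); print(g[100,200:360:6])
E
```

```text
time_s: 30.1
position: [0.5272, -0.3408, 0.2462]
eef_rot: [-0.001, 0.629, 0.778, -0.0]
contact_force: [0.2, 0.1, 0.3]
width: 0.0538
gripper_force: 6.0
time_s: 30.6
position: [0.5084, -0.399, 0.2467]
eef_rot: [-0.001, 0.706, 0.708, 0.0]
contact_force: [0.1, 0.4, -0.0]
width: 0.0541
gripper_force: 6.0
(np.float64(289.39409686312507), np.float64(91.66959227787437))
[ 29  68 107 184 236 237 181 188 190 192 195 188 193 190 189 191 192 196
 196 192 188 192 169 172 165 180 129]
```

View pics/w7.png

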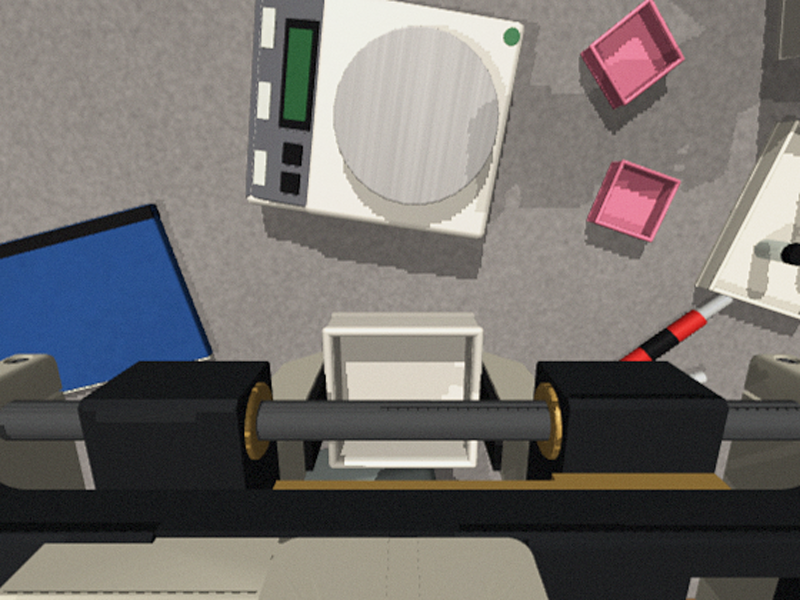

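The pan is centred near (415,115), spanning x 333–498 and y 25–205. The dish hangs level in the fingers at (402,395), and the balance is turned about -0.17 rad. I fit the pan circle and check where the dish sits in the grip.

Run:
```python
from h import *
import pickle
from scipy.optimize import least_squares
c=pickle.load(open('w7.pkl','rb')); g=cv2.cvtColor(c['pixels'],cv2.COLOR_BGR2GRAY)
ed=cv2.Canny(cv2.GaussianBlur(g,(3,3),0),30,80); pts=np.argwhere(ed[:160,200:380])[:,::-1]+[200,0]
P=np.array([ray(c,u,v,.068)[:2] for u,v in pts]); x=ray(c,290.6,80.5,.068)[:2]
for tol in(.006,.004,.003,.002):
    r=np.linalg.norm(P-x,axis=1); Q=P[abs(r-.06)<tol]
    x=least_squares(lambda p:np.linalg.norm(Q-p,axis=1)-.06,x,loss='soft_l1',f_scale=.001).x
    a=np.arctan2(*(Q-x).T[::-1]); print(len(Q),x.round(4),np.histogram(a,8,(-np.pi,np.pi))[0])
# free radius fit
s=least_squares(lambda p:np.linalg.norm(Q-p[:2],axis=1)-p[2],[*x,.06]).x; print(s)
# held dish far rim line: rows
p,r,xa,st=tool(); zr=p[2]+.019
for (u,v) in((324,327),(482,327)): q=ray(c,u*.7,v*.7,zr)[:2]-p[:2]; print('dish rim corner, tool xy', (q@[np.cos(xa),np.sin(xa)]).round(4),(q@[np.sin(xa),-np.cos(xa)]).round(4))
plan(s[0],s[1],.16,-.17,5)
```

```text
612 [ 0.517  -0.2799] [ 69  92 103 102  71  60  58  57]
580 [ 0.517  -0.2799] [ 65  93 100  85  62  60  58  57]
564 [ 0.5169 -0.2799] [64 93 99 73 60 60 58 57]
474 [ 0.517  -0.2802] [58 64 68 51 57 61 58 57]
[ 0.51698967 -0.2800619   0.05976398]
dish rim corner, tool xy 0.0262 -0.0268
dish rim corner, tool xy 0.0263 0.0266
t 30.6 at [ 0.5087 -0.3988  0.247 ] xang 1.575 j7 0.33 yaw -0.174
rotvec total [-0.    -0.001  0.174] dist mm [  8.3 118.8 -87. ]
[23.7  1.8 17.4] dz 0.035
[23.8  0.9 17.4] dz 0.035
[23.8  0.1 17.4] dz 0.035
[23.8 -0.7 17.4] dz 0.035
[23.8 -1.6 17.4] dz 0.035
```

```bash
python3 -m inch '{"motion":[[[0,24,2,17,0,0,0.035],[0,24,1,17,0,0,0.035],[0,24,0,17,0,0,0.035],[0,24,-1,17,0,0,0.035],[0,24,-1.5,17,0,0,0.035],[0,0,0,0,0,0,0],[0,0,0,0,0,0,0]]]}'
python3 -c "
from h import *
plan(.517,-.2795,.072,-.17,5)"
```

```text
time_s: 31.35
position: [0.5173, -0.2794, 0.1624]
eef_rot: [-0.0, 0.765, 0.645, -0.0]
contact_force: [0.3, -0.4, 0.2]
width: 0.0541
gripper_force: 6.0
t 31.4 at [ 0.5173 -0.2794  0.1624] xang 1.401 j7 -0.05 yaw -0.0
rotvec total [-0. -0.  0.] dist mm [ -0.3  -0.1 -90.4]
[-0.  -0.  18.1] dz 0.0
[-0.  -0.  18.1] dz 0.0
[-0.  -0.  18.1] dz 0.0
[-0.  -0.  18.1] dz 0.0
[-0.  -0.  18.1] dz 0.0
```

```bash
python3 -m inch '{"motion":[[[0,0,0,30,0,0,0],[0,0,0,30,0,0,0],[0,0,0,15,0,0,0],[0,0,0,8,0,0,0],[0,0,0,4,0,0,0],[0,0,0,1.5,0,0,0],[0,0,0,0,0,0,0],[0,0,0,0,0,0,0]]]}'
python3 -c "
from h import *
plan(.517,-.2795,.071,-.17,1)"
```

```text
time_s: 32.15
position: [0.5175, -0.2813, 0.0748]
eef_rot: [0.001, 0.766, 0.643, 0.0]
contact_force: [-0.5, 0.6, -0.4]
width: 0.0541
gripper_force: 6.0
t 32.1 at [ 0.5175 -0.2813  0.0748] xang 1.397 j7 -0.12 yaw 0.004
rotvec total [ 0.002  0.001 -0.004] dist mm [-0.5  1.8 -3.8]
[ 1.7 -0.8  3.8] dz -0.004
```

```bash
python3 -m inch '{"motion":[[[0,1.5,-0.5,2,0,0,0],[0,0,0,1,0,0,0],[0,0,0,0,0,0,0],[0,0,0,0,0,0,0]]]}'
python3 -c "
from h import *
plan(.517,-.2795,.071,-.17,1)"
```

```text
time_s: 32.55
position: [0.5167, -0.2794, 0.0709]
eef_rot: [0.0, 0.766, 0.643, -0.0]
contact_force: [0.2, -0.0, -1.1]
width: 0.054
gripper_force: 6.0
t 32.5 at [ 0.5167 -0.2794  0.0709] xang 1.397 j7 -0.13 yaw 0.004
rotvec total [ 0.     0.    -0.004] dist mm [ 0.3 -0.1  0.1]
[-0.1  0.4 -0.1] dz -0.004
```

```bash
python3 -m inch '{"motion":[[[0.2,0,0,0.3,0,0,0],[0.35,0,0,0,0,0,0],[0.5,0,0,0,0,0,0],[0.5,0,0,0,0,0,0],[0.5,0,0,0,0,0,0],[0.5,0,0,0,0,0,0]]]}'
python3 -m inch '{"motion":[[[0.5,0,0,-5,0,0,0],[0.5,0,0,-20,0,0,0],[0.5,0,0,-40,0,0,0],[0.5,0,0,-45,0,0,0],[0.5,0,0,-45,0,0,0],[0.5,-40,0,-25,0,0,0],[0.5,-45,0,0,0,0,0],[0.5,-40,0,0,0,0,0]]]}'
python3 -m inch '{"motion":[[[0.5,0,0,0,0,0,0],[0.5,0,0,0,0,0,0],[0.5,0,0,0,0,0,0]]]}'
python3 - <<'E'
from h import *
c=cap('wrist'); cv2.imwrite('pics/w8.png',cv2.resize(c['pixels'],(800,600),interpolation=cv2.INTER_CUBIC))
t=cap('top'); cv2.imwrite('pics/top8.png',cv2.resize(t['pixels'],(800,600),interpolation=cv2.INTER_CUBIC))
import pickle; pickle.dump((c,t),open('w8.pkl','wb'))
print(proj(c,[.517,-.28,.09]),proj(c,[.517,-.28,.068]))
E
```

```text
time_s: 33.15
position: [0.5166, -0.2794, 0.0705]
eef_rot: [0.0, 0.766, 0.643, -0.0]
contact_force: [0.3, 0.0, 0.6]
width: 0.0692
gripper_force: 0.0
time_s: 33.95
position: [0.4951, -0.4049, 0.2529]
eef_rot: [0.002, 0.766, 0.643, -0.0]
contact_force: [-0.3, -0.6, -0.9]
width: 0.0689
gripper_force: 0.0
time_s: 34.25
position: [0.4956, -0.4008, 0.2507]
eef_rot: [-0.0, 0.765, 0.644, 0.001]
contact_force: [0.6, 0.4, -0.0]
width: 0.0691
gripper_force: 0.0
(np.float64(282.4578741657648), np.float64(76.5901400925884)) (np.float64(282.435525634032), np.float64(80.21937416318849))
```

View pics/w8.png

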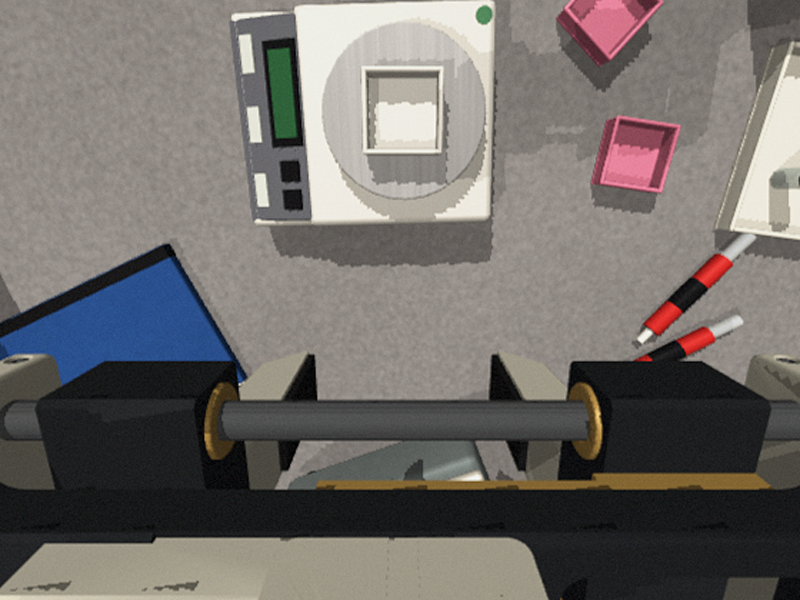

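View pics/top8.png

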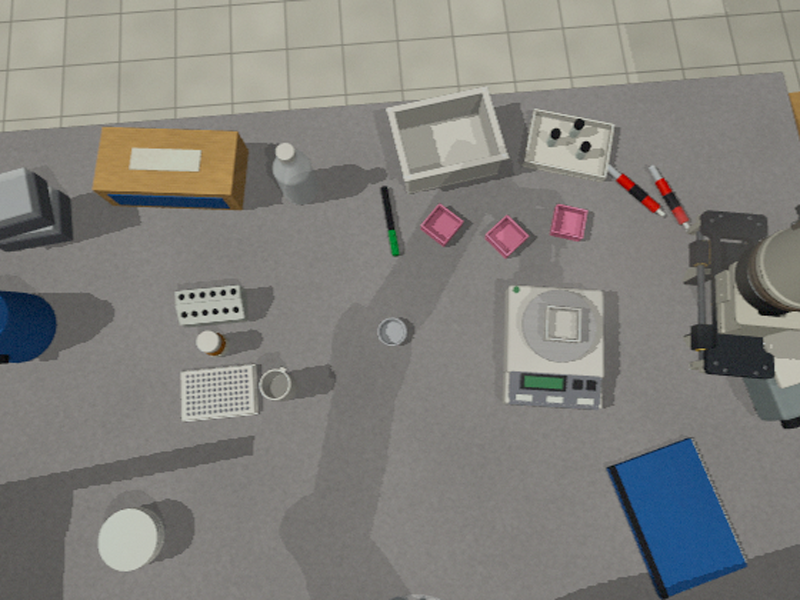

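The dish rim is at (403,110) in the wrist view, against (403.5,109.4) predicted for the pan centre at rim height, so it is centred. The top view shows the block (210,305), jar (210,343) and beaker (276,384) set around the plate. The round dish (392,331) and the pen (390,220) have not moved, and the robot is touching nothing.

```bash
python3 -c "
from bench import ctrl
print(ctrl.hand_in())"
```

```text
the job is handed in; nothing more can be done
None
```

I set out the tube block, jar, beaker and square dish as asked and in that order, left the round dish and pen where they were, and handed the job in at about 34 s; no verdict came back.

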